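# Secure the cage lid, lift its sagging gate bolt free and hold the gate ajar

## Task

Get the clear insect-rearing cage ready for feeding: first secure its mesh lid by turning the turnbutton on the front rim until it lies square across the edge of the lid. Then unbolt the front gate without wrenching it - the bolt sags, so lift it by its red grip to carry its nose over the bent-up lip of the keeper while you draw it all the way back - and pull the gate ajar against its light spring, about 5 cm at its free edge. Finish while your fingers are still holding the gate there (by the bolt's grip or the gate itself), with the bolt drawn and the lid secured, and leave everything else on the bench where it stands.

Things in the scene. Friction and masses are not known exactly. Their poses are not given: they have to be found in the camera images.
- cage: Fixed rearing cage, aluminium frame and clear panels, 170 (x) x 240 (y) x 165 mm high, white floor tray, a dish and a beaker inside. Origin: centre of its underside; its -x is the front with the gate, +y the left seen from the robot, z up. It stands in varying places and yaws. 'Cage x, y, z' below are mm in this frame.
- turnbutton_wing (a point): On the turnbutton's vertical pivot, cage x -74, y -45, z 183, on the front rim, mid-way up its black thumb wing (9 mm thick, 30 long, z 171 to 191). The wing stands on a dark bar 14 mm wide (z 166.5 to 171.5) that reaches 41 mm from the pivot at its nose, 17 at its tail. The point's -y axis points along bar and wing to the nose. Rim and lid are flush at z 165.
- turnbutton (a joint): Turn of the turnbutton, rad. 0: bar along the front rim, nose to cage -y, lid free; 1.57: nose square across the front edge of the lid (to cage +x), lid secured; stop at 1.6. Grows anticlockwise seen from above. Stiff (0.04 N m), stays where left. Starts between 0 and 0.4.
- lid (a joint): Opening of the mesh lid, rad, hinged at the back rim; 0 is shut. It starts shut and lies there by its weight; the turned button holds it down.
- bolt_grip (a point): On the axis of the bolt's red upright grip, a vertical round rod of 13 mm diameter, 34 mm long, 15 mm below its top. At rest cage x -128, y 25, z 149 (grip z 130 to 164). A crank arm (8 mm thick, its axis at z 124) carries it 30 mm in front of the bolt's bar; the grip's axis is 41 mm in front of the gate's face, 20 mm in front of the staples. Axes as the gate's.
- bolt_nose (a point): Lower end of the bolt's drop nose, a lug 8 mm long that hangs 6.5 mm below the bar near its left end. At rest cage x -98, y 90, z 113, inside the keeper, behind its lip. The bar (9 mm round, along cage y, axis at z 124) runs through two tall staples on the gate's top rail.
- keeper: Dark steel trough fixed on the stile left of the gate, cage x -86 to -109, y 74 to 108, open at top and left end; its front wall (top at z 133) keeps the bolt, and so the gate, from coming forward. Its edge towards the gate is bent up into a lip at cage y 73 to 78, top at z 119. Origin as the cage's.
- bolt (a joint): How far the bolt is drawn back, m, along the gate towards its hinges (cage -y when shut): 0 shot home, 0.040 stop. Friction about 1 N, stays where left. Starts at 0 to 0.004. Unlifted it stops hard at about 0.008, where the nose meets the lip. From 0.025 the nose is past the lip and the bolt may sink again; from 0.034 the gate is free.
- bolt_lift (a joint): Height of the bolt above its sagged rest, m, 0 to 0.012 (stop): the staples are worn tall, so the whole bolt (0.1 to 0.17 kg) can be lifted level. The nose clears the lip from about 0.007; it sinks back when let go.
- gate (a joint): Opening of the gate, rad; 0 shut, grows as the free (left) edge comes forward to cage -x. A light spring (about 0.13 N m) shuts it when let go. The free edge is 171 mm from the hinge line, so a gap of 3, 5 and 8 cm is 0.18, 0.29 and 0.47 rad.
- gate_hinge (a point): Point on the gate's vertical hinge line, at the right of the front, cage x -86, y -106, z 124 mm. Its axes turn with the gate.
- gate_edge (a point): Middle of the gate's free (left) edge on its front face, cage x -85, y 65, z 85 mm when shut. The gate is 12 mm thick, z 24 to 146 mm, below the front rim.
- film_box: Carton, 61 x 112 x 59 mm, bystander to the left. Origin: centre of its underside.
- wash_bottle: White wash bottle with red cap, 64 mm round, 206 mm high, bystander to the right. Origin: centre of its underside.
- bottle_small: Small bottle with red cap, 48 mm round, 97 mm high, bystander to the right. Origin: centre of its underside.
- calculator: Dark desk calculator, 128 x 68 x 14 mm, lying, bystander in front of the cage near the robot. Origin: centre of its underside.
- tweezers: Steel tweezers, 126 mm long, lying, bystander. Origin: centre of the underside.
- marker: White marker with blue cap, 138 mm long, lying, bystander. Origin: centre of the underside.
- diet_dish: Closed petri dish with pink filling, 91 mm round, 15 mm high, bystander. Origin: centre of its underside.
- timer: White timer, 62 x 62 x 18 mm, bystander. Origin: centre of its underside.

How it is judged:
By the outcome, as a careful person would: the job done as asked, in the order asked, and still so for the second after the job is handed in, while the arm keeps its last pose, push and grip.
It also fails if it takes over 45 s, if anything falls off the work surface, if the arm or the gripper's body presses on something with over 40 N, if the wrist force passes 120 N, or if a joint passes its speed limit or range.

## Robot

A 6-joint arm with a two-finger parallel gripper is mounted at the origin on the work surface; the furniture and walls round the work are solid. World frame = base frame: x ahead of the robot, y to its left, z up, the work surface at z = 0. Lengths are in mm, angles in rad, forces in N, time in s.
With the tool pointing down it reaches from about 350 to 775 mm from the base axis. Payload 7.3 kg.
Tool frame: the origin (TCP) lies at the very end of the fingers, on their centre line; the grasp point (between the pads) lies 19 mm behind it; x points along the fingers, z is the direction in which the jaws open and shut, and the axes are right-handed (so a half turn about x gives the same grasp; the last joint's range is limited). The gripper opens to 92 mm and grips with 3 to 60 N. Pads are 19 mm wide; open, the fingers measure 130 mm over their backs; the gripper's body (75 mm by 190 mm) begins 47 mm behind the grasp point.
Start: joints at [-1.292, 0.342, 1.524, -0, 1.275, -0.146], TCP at [216.397, -478.351, 202.041] pointing down, gripper open.
Joint ranges: [-2.53, 2.53], [-0.77, 2.02], [0.04, 2.7], [-1, 4.14], [0.28, 2.66], [-3.11, 3.11]. Speed limits (rad/s): [2.57, 2.57, 3.14, 3.14, 3.14, 3.14].

## Interface

Orientations are given as [roll, pitch, yaw] about the fixed x, y, z axes, in that order (R = Rz(yaw) Ry(pitch) Rx(roll)).
In Python, from plant import * gives the robot as it stands.
- The arm moves only by the tool carry_out, never from a script. Its argument "rows" is a list of rows, each a list of 4 numbers: the shift along the world's x, y, z in mm, then the turn about the world's z in degrees. In form: [[x, y, z, twist], ...]. A call has 1 to 20 rows; each row is the pose to reach, as a shift and turn from the pose measured when the call began; what a row does not reach only later rows make up. A row lasts 1/12 s, in which the tool goes at most 41.7 mm and 7.16 degrees, less where a joint would pass 70% of its speed; a pose out of reach is approached as far as the arm can. A call with a gripper value outside its range is refused whole. "hand" is the finger opening in mm, from 0 to 91.8, set as the call begins (left out, the last holds). The fingers move at their own pace and stop on an object; the grip force is fixed at half the most. Time passes only in rows, so rows that repeat a pose let the fingers close. It gives the time, the measured TCP pose, the force and the opening at its end, in the units of the state.
- get_obs(): the state, without advancing time (a new reading comes with each control period).
- capture(name): name is "scene" or "top" or "wrist"; returns the picture (400x640x3 uint8, red, green, blue); there is no depth.
- camera_info(name): a dict with "camera_matrix" (3x3 intrinsics, pixels), "dist" ([k1, k2, p1, p2, k3] as OpenCV has them; the pictures are not rectified), "pose" (4x4, takes a point from camera to world coordinates); the wrist camera has in their place "mount" (4x4, takes a point from camera to tool coordinates, whose origin is the TCP and whose axes are the tool frame's). Camera axes: x right, y down, z forward; pixel columns grow to the right and rows downward; lengths in mm; the calibration is good to about 2 mm. A picture is of the moment at which its call begins: read the wrist's pose just before it. camera_info takes no time and is no camera call.
- close_job(): hands the job in, once; it reports no verdict.
The state is a dict: "time": time; "joint_positions": joint angles; "dq": joint speeds; "tau": joint torques, N m; "tool_pos": TCP position; "tcp_rot": TCP orientation; "contact_force": force on the tool from outside, world axes, zero at the start; "moment": the same for the moment, N m; "grip_width": finger opening in mm.
Only numpy, scipy, OpenCV 4.12 (cv2) and the standard library are available. Lean on these libraries where they do the work, as an engineer would, in place of code of your own. Each camera call takes 0.05 s, during which the arm holds its last target. There are 200 camera calls.

## Working session

There is one attempt and no reset: what is moved stays moved. The work goes in short steps, Python scripts to look and compute and a tool call to move; the robot and the scene stay as the last step left them, time stands still between calls to the robot, and variables do not carry over. Pictures are saved under pics/ and viewed, about 8 in all and at most 12, crops included, and the job is handed in when it is done.

Besides the shell and the picture viewer there is one more tool, called after "Emit:" as name(argument=value, ...) on one line, values as JSON. carry_out: Moves the arm, as the interface text tells. Its arguments: {"type":"object","properties":{"rows":{"type":"array"},"hand":{"type":"number"}},"required":["rows"]}

```bash
mkdir -p pics; cat > h.py <<'E'
from plant import *
import numpy as np, cv2
from scipy.spatial.transform import Rotation as R
def cam(n):
    i=camera_info(n); K=np.array(i["camera_matrix"],float); d=np.array(i["dist"],float)
    if "pose" in i: T=np.array(i["pose"],float)
    else:
        o=get_obs(); T=np.eye(4); T[:3,:3]=R.from_euler("xyz",o["tcp_rot"]).as_matrix(); T[:3,3]=o["tool_pos"]; T=T@np.array(i["mount"],float)
    return K,d,T
def ray(c,p):
    K,d,T=c; u=cv2.undistortPoints(np.array([[p]],float),K,d)[0,0]; v=T[:3,:3]@np.array([u[0],u[1],1]); return T[:3,3],v/np.linalg.norm(v)
def onz(c,p,z):
    o,v=ray(c,p); return o+v*(z-o[2])/v[2]
def tri(c1,p1,c2,p2):
    o1,a=ray(c1,p1);o2,b=ray(c2,p2); s=np.linalg.lstsq(np.c_[a,-b],o2-o1,rcond=None)[0]
    x,y=o1+a*s[0],o2+b*s[1]; return (x+y)/2,np.linalg.norm(x-y)
def proj(c,P):
    K,d,T=c; Ti=np.linalg.inv(T); return cv2.projectPoints(np.atleast_2d(np.array(P,float)),cv2.Rodrigues(Ti[:3,:3])[0],Ti[:3,3],K,d)[0][:,0]
def shot(n,f):
    c=cam(n); im=capture(n); cv2.imwrite(f"pics/{f}.png",im[:,:,::-1]); return c,im
def red(im):
    h=cv2.cvtColor(im,cv2.COLOR_RGB2HSV); m=(((h[...,0]<8)|(h[...,0]>172))&(h[...,1]>140)&(h[...,2]>60)).astype(np.uint8)
    n,l,s,ce=cv2.connectedComponentsWithStats(m); return [(s[i].tolist(),ce[i].round(1).tolist()) for i in range(1,n) if s[i][4]>15]
E
python3 - <<'E'
from h import *
for n in("scene","top"):
    c,im=shot(n,n+"0"); print(n,c[2].round(2).tolist(),red(im))
print(get_obs())
E
```

```text
scene [[0.63, -0.44, 0.64, -340.14], [-0.77, -0.35, 0.53, -916.47], [-0.01, -0.83, -0.56, 845.66], [0.0, 0.0, 0.0, 1.0]] [([289, 152, 8, 7, 38], [292.4, 155.2]), ([437, 203, 11, 10, 80], [442.0, 207.0]), ([412, 237, 11, 10, 85], [417.0, 241.0])]
top [[0.01, -0.99, 0.17, 213.11], [-1.0, -0.01, 0.01, -276.26], [-0.01, -0.17, -0.99, 1405.71], [0.0, 0.0, 0.0, 1.0]] [([214, 135, 12, 12, 76], [218.5, 140.1]), ([426, 140, 12, 11, 76], [432.0, 145.6]), ([417, 180, 12, 11, 107], [422.6, 185.0]), ([320, 210, 4, 5, 16], [321.6, 211.8])]
{'time': 0.1, 'joint_positions': array([-1.29201130e+00,  3.42631468e-01,  1.52488119e+00, -4.68119685e-05,
        1.27538300e+00, -1.46001576e-01]), 'dq': array([ 3.45502679e-04, -4.01209498e-05, -2.26676741e-03,  9.78973006e-04,
       -1.37936675e-03, -1.16665950e-04]), 'tau': array([ 1.49335719e-03, -4.32005775e+01, -2.44693583e+01,  7.18505052e-02,
        5.26183890e-02, -5.86485953e-05]), 'tool_pos': array([ 216.26787961, -477.97627397,  201.43974229]), 'tcp_rot': array([3.0299341 , 1.56949256, 1.88393804]), 'contact_force': array([-0.13704664,  0.26456705,  0.97567611]), 'moment': array([ 0.01371473, -0.0198355 ,  0.00022846]), 'grip_width': 91.6301465453026}
```

```bash
python3 - <<'E'
import cv2
a=cv2.imread("pics/scene0.png")[90:330,200:520];b=cv2.imread("pics/top0.png")[90:330,180:500]
cv2.imwrite("pics/v1.png",cv2.resize(a,(800,600),interpolation=cv2.INTER_CUBIC))
cv2.imwrite("pics/v2.png",cv2.resize(b,(800,600),interpolation=cv2.INTER_CUBIC))
E
```

```text
(no output)
```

View pics/v1.png

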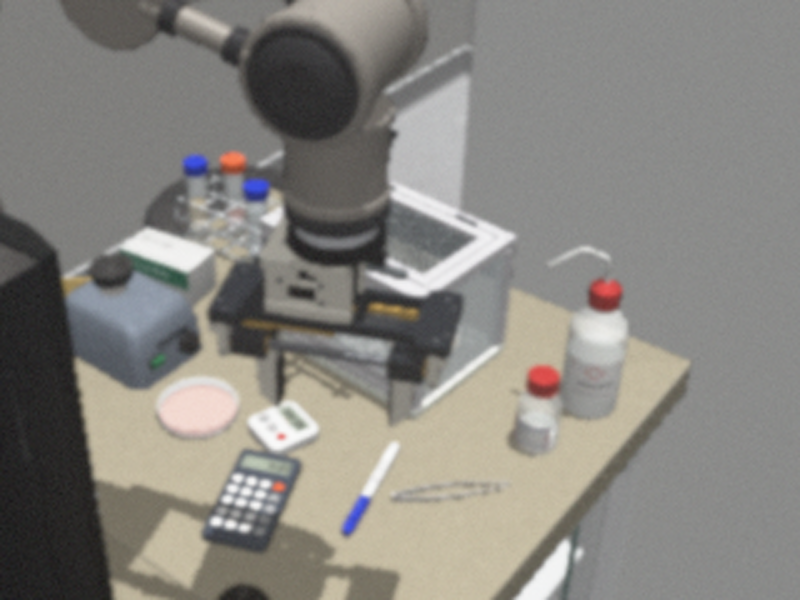

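View pics/v2.png

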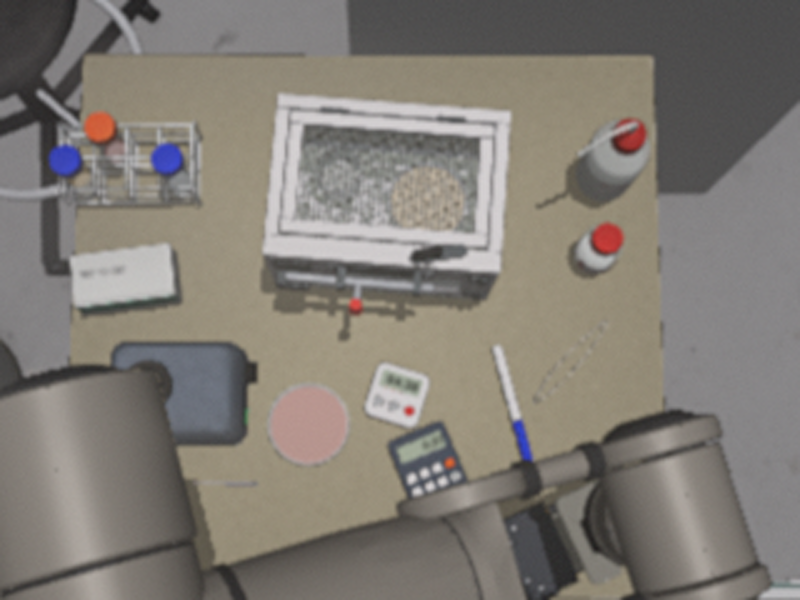

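The top view shows the cage near the picture centre, yawed slightly. Its top corners in crop pixels are about (278,95), (511,112), (500,270) and (264,255). The red grip is at crop (355,305), the button wing runs about (415,255)–(465,250) with its nose to the right, and there is free bench in front. The scene view is partly hidden by the arm.

```bash
python3 - <<'E'
from h import *
c=cam("top"); f=lambda u,v,z:onz(c,(180+u/2.5,90+v/2.5),z)
P=[f(*q,165) for q in [(278,95),(511,112),(500,270),(264,255)]]
for i in range(4): print(P[i].round(1),np.linalg.norm(P[i]-P[i-1]).round(1))
y=P[3]-P[2]; yaw=np.arctan2(-y[0],y[1]); print("yaw",np.degrees(yaw)); y=P[0]-P[1]; print(np.degrees(np.arctan2(-y[0],y[1])))
x=P[0]-P[3]; print(np.degrees(np.arctan2(x[1],x[0])))
g=onz(c,(321.6,211.8),163); print("grip",g)
C=np.mean(P,0); print(C)
for yw in (yaw,):
    Rz=R.from_euler("z",yw).as_matrix()
    print("C from grip",g-Rz@[-128,23,0])
    for k,q in dict(tb=(-74,-45,183),grip=(-128,25,149),hinge=(-86,-106,124)).items(): print(k,(C+Rz@q).round(1))
w1,w2=f(415,255,180),f(465,250,180); print("wing",w1,w2)
o=get_obs();M=R.from_euler("xyz",o["tcp_rot"]).as_matrix();print(M.round(3)); print(camera_info("wrist")["mount"])
E
```

```text
[ 642.8 -175.8  165. ] 168.5
[ 625.7 -414.9  165. ] 239.7
[ 460.7 -401.9  165. ] 165.5
[ 474.6 -164.9  165. ] 237.4
yaw -3.3761218861045434
-4.088395096907077
-3.7073942237299877
grip [ 425.03544352 -255.83449672  163.        ]
[ 550.93271977 -289.36997364  165.        ]
C from grip [ 551.45881599 -286.33254407  163.        ]
tb [ 474.4 -329.9  348. ]
grip [ 424.6 -256.9  314. ]
hinge [ 458.8 -390.1  289. ]
wing [ 472.34721092 -316.22756519  180.        ] [ 477.70420047 -365.84769745  180.        ]
[[-0.     0.911  0.412]
 [ 0.001  0.412 -0.911]
 [-1.     0.    -0.001]]
[[ 8.52174379e-04 -3.04115606e-01  9.52634753e-01 -1.82836770e+02]
 [-1.59587275e-03 -9.52634299e-01 -3.04114034e-01  8.32056446e+01]
 [ 9.99998363e-01 -1.26112566e-03 -1.29714035e-03  8.90205719e-01]
 [ 0.00000000e+00  0.00000000e+00  0.00000000e+00  1.00000000e+00]]
```

The sizes agree (240 × 167 mm). The cage is at about (551,-288) with yaw -3.7°, and the button pivot is at about (474,-328), turned about 10°. I'll move over it with the jaws across the wing.

Emit:
carry_out(rows=[[20,12,40,6],[42,25,70,13],[65,38,75,20],[88,51,75,27],[112,65,75,33],[136,79,75,40],[160,93,75,46],[185,107,75,53],[210,122,75,59],[235,136,75,66],[258,150,75,72],[258,150,75,72],[258,150,75,72],[258,150,75,72]], hand=50)

```text
time: 1.27
tool_pos: [473.7, -328.1, 276.0]
tcp_rot: [2.897, 1.568, 3.006]
contact_force: [-0.6, -0.0, 0.9]
grip_width: 49.8
```

```bash
python3 - <<'E'
from h import *
c,im=shot("wrist","w1"); o=get_obs(); print(o["tool_pos"],o["joint_positions"].round(2),o["time"])
C=np.array([551,-288,0]);Rz=R.from_euler("z",-3.7,degrees=True).as_matrix()
f=lambda q:C+Rz@np.array(q,float)
im=im[:,:,::-1].copy()
for q in [(-74,-45,191),(-74,-45,165),(-85,-120,165),(-85,120,165),(-128,25,164)]:
    p=proj(c,f(q))[0]; print(q,p.round(1)); cv2.drawMarker(im,tuple(int(v) for v in p),(0,255,0),0,12)
cv2.imwrite("pics/v3.png",im)
E
```

```text
[ 473.442848   -328.45094591  276.1859779 ] [-0.74  0.4   1.24 -0.    1.51 -0.85] 1.3167
(-74, -45, 191) [319.8 194.5]
(-74, -45, 165) [319.9 185.8]
(-85, -120, 165) [294.6 259.7]
(-85, 120, 165) [343.7 -29.7]
(-128, 25, 164) [269.1  92.5]
```

View pics/v3.png

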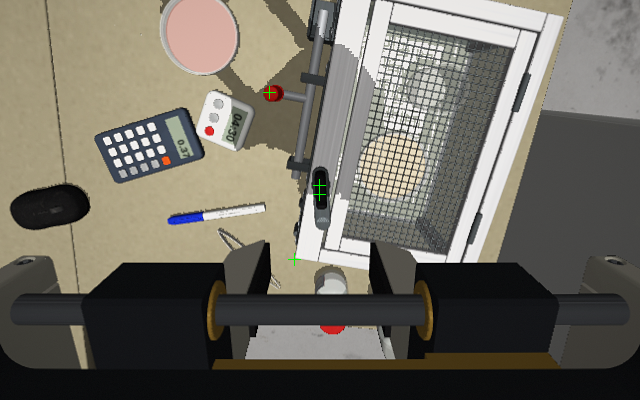

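The wrist view shows the button at about (320,167)–(323,227) with its nose down in the picture, and the red grip at (273,93). Both are close to the predictions. Next I'll refine the numbers.

```bash
python3 - <<'E'
from h import *
c=cam("wrist"); im=cv2.imread("pics/w1.png")[:,:,::-1].copy()
C=np.array([551,-288,0]);Rz=R.from_euler("z",-3.7,degrees=True).as_matrix()
g=cv2.cvtColor(im,cv2.COLOR_RGB2GRAY); m=np.zeros_like(g)
# wing: near black; bar: dark
for t,z in((45,185),(95,171)):
    m=np.zeros_like(g); m[155:235,308:334]=(g[155:235,308:334]<t)
    n,l,s,ce=cv2.connectedComponentsWithStats(m); i=1+s[1:,4].argmax(); yy,xx=np.where(l==i)
    P=np.array([onz(c,(float(a),float(b)),z)[:2] for a,b in zip(xx,yy)])
    (cx,sz,an)=cv2.minAreaRect(P.astype(np.float32)); w,v=np.linalg.eigh(np.cov(P.T)); d=v[:,1]*(-np.sign(v[1,1]))
    print(t,s[i],"cen",P.mean(0),cx,sz,"dir",np.degrees(np.arctan2(d[1],d[0])), "ends",P[(P@d).argmin()],P[(P@d).argmax()])
for s,ce in red(im):
    p=onz(c,ce,157); print(s,ce,p, "C:",p-Rz@[-128,25,0])
E
```

```text
45 [312 167  15  42 485] cen [ 473.63877573 -324.94099367] (472.8959655761719, -324.8509521484375) (11.443344116210938, 34.88469696044922) dir -80.71327024413705 ends [ 470.24060088 -307.59766697] [ 478.88435091 -341.72759038]
95 [311 166  21  69 808] cen [ 475.36759982 -333.61627727] (476.72503662109375, -340.52850341796875) (15.564030647277832, 62.506412506103516) dir -80.85058809282211 ends [ 471.23102719 -309.76040689] [ 484.08532758 -370.94412245]
[263, 85, 21, 17, 287] [273.3, 93.0] [ 427.16543243 -255.35354903  157.        ] C: [ 553.28532386 -288.56157494  157.        ]
[205, 127, 9, 8, 61] [208.9, 130.5] [ 374.21378252 -292.01739452  157.        ] C: [ 500.33367395 -325.22542044  157.        ]
[320, 325, 25, 9, 164] [332.3, 328.7] [ 503.42633656 -481.9921045   157.        ] C: [ 629.546228   -515.20013041  157.        ]
```

Emit:
carry_out(rows=[[1,0,-30,3],[1,0,-60,3],[1,0,-85,3],[1,0,-96,3],[1,0,-101,3],[1,0,-101,3]])

```text
time: 1.82
tool_pos: [473.2, -328.9, 174.3]
tcp_rot: [2.641, 1.567, 2.8]
contact_force: [-1.4, -0.6, 0.2]
grip_width: 50.1
```

Emit:
carry_out(rows=[[0,0,0,0],[0,0,0,0],[0,0,0,0],[0,0,0,0],[0,0,0,0],[0,0,0,0]], hand=0)

```text
time: 2.32
tool_pos: [473.4, -328.9, 174.7]
tcp_rot: [2.721, 1.567, 2.88]
contact_force: [-0.8, 0.2, -0.1]
grip_width: 14.5
```

Emit:
carry_out(rows=[[0,0,0,0],[0,0,0,0],[0,0,0,0]])

```text
time: 2.57
tool_pos: [473.4, -328.9, 174.7]
tcp_rot: [2.726, 1.567, 2.885]
contact_force: [0.4, -0.2, 0.1]
grip_width: 0.4
```

The fingers closed on nothing, so I'll look before doing anything else.

```bash
python3 - <<'E'
from h import *
c,im=shot("wrist","w2"); c2,t=shot("top","t2")
cv2.imwrite("pics/v4.png",np.hstack([cv2.resize(im[100:340,160:480],(480,360)),cv2.resize(t[150:250,250:350],(320,360),interpolation=cv2.INTER_CUBIC)])[:,:,::-1])
print(proj(c,get_obs()["tool_pos"]))
E
```

```text
[[318.77306603 237.78851361]]
```

View pics/v4.png

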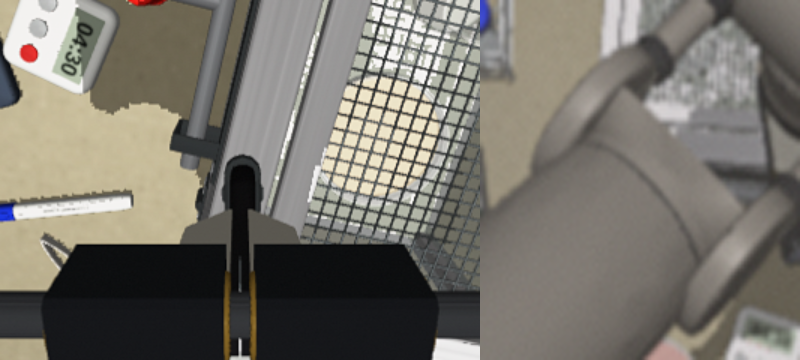

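```bash
python3 - <<'E'
from h import *
c=cam("wrist"); o=get_obs(); M=R.from_euler("xyz",o["tcp_rot"]).as_matrix(); t=o["tool_pos"]
cr=lambda p:((p-[160,100])*1.5).round(0).tolist()
print("tool z ang",np.degrees(np.arctan2(M[1,2],M[0,2])),"y",M[:,1].round(3), o["grip_width"],t)
for n,q in dict(tipL=(0,9.5,-4.5),tipR=(0,9.5,4.5),tipL0=(0,9.5,-.2),up=(-40,9.5,0)).items(): print(n,cr(proj(c,t+M@np.array(q))[0]))
d=np.array([.16,-.987,0]);n=np.array([.987,.16,0]); p=np.array([474.3,-328,0])
for k,(a,b,z) in dict(tail=(-17,0,171.5),wnear_top=(-15,0,191),wnear_bot=(-15,0,171.5),wL=(-15,-4.5,191),wR=(-15,4.5,191)).items(): print(k,cr(proj(c,p+d*a+n*b+[0,0,z])[0]))
im=cv2.imread("pics/w2.png")[:,:,::-1]
for r in range(200,262,5): print(r, im[r,300:342].mean(1).astype(int).tolist()) if r%10==0 else None
E
```

```text
tool z ang 9.104229213939034 y [-0.158  0.987  0.001] 0.49308790430362753 [ 473.42258955 -328.87780306  174.69471156]
tipL [226.0, 184.0]
tipR [250.0, 184.0]
tipL0 [238.0, 184.0]
up [238.0, 232.0]
tail [241.0, 160.0]
wnear_top [241.0, 184.0]
wnear_bot [241.0, 165.0]
wL [228.0, 184.0]
wR [254.0, 184.0]
200 [51, 51, 51, 52, 52, 41, 51, 48, 68, 75, 132, 142, 160, 162, 161, 160, 156, 154, 157, 159, 159, 156, 152, 153, 156, 157, 158, 157, 156, 155, 154, 154, 155, 158, 163, 161, 157, 154, 153, 155, 156, 155]
210 [86, 106, 84, 49, 50, 50, 74, 112, 134, 159, 118, 36, 44, 53, 54, 46, 45, 42, 23, 12, 13, 11, 10, 11, 11, 31, 41, 49, 54, 53, 52, 40, 66, 161, 157, 152, 154, 155, 155, 155, 155, 157]
220 [48, 48, 49, 57, 66, 131, 139, 162, 166, 93, 42, 46, 54, 18, 6, 7, 8, 7, 9, 10, 9, 8, 10, 11, 9, 9, 9, 7, 8, 3, 48, 51, 40, 54, 158, 156, 155, 155, 157, 162, 160, 139]
230 [68, 72, 90, 131, 148, 159, 161, 142, 55, 41, 41, 43, 52, 18, 8, 10, 11, 12, 12, 12, 13, 13, 13, 13, 14, 14, 12, 10, 9, 6, 37, 50, 45, 34, 47, 97, 160, 164, 146, 121, 176, 179]
240 [122, 137, 157, 157, 158, 158, 154, 156, 148, 112, 73, 72, 88, 91, 70, 16, 10, 12, 12, 13, 12, 12, 11, 11, 9, 67, 90, 91, 77, 54, 53, 51, 37, 63, 164, 153, 131, 151, 153, 156, 82, 65]
250 [86, 85, 86, 86, 86, 85, 86, 86, 85, 85, 86, 85, 87, 89, 45, 12, 10, 10, 10, 10, 12, 11, 11, 11, 6, 40, 87, 86, 86, 85, 85, 86, 86, 85, 85, 85, 86, 85, 86, 84, 86, 86]
260 [85, 87, 86, 86, 86, 86, 87, 86, 86, 86, 85, 85, 86, 90, 25, 9, 9, 11, 10, 10, 11, 12, 12, 10, 10, 14, 87, 86, 85, 85, 86, 85, 86, 86, 86, 86, 85, 86, 86, 85, 85, 86]
```

```bash
python3 - <<'E'
from h import *
c,im=shot("scene","s2"); o=get_obs(); t=o["tool_pos"]; im=im[:,:,::-1].copy()
p=proj(c,[t,t+[0,0,19],[474.3,-328,191]]); print(p.round(1))
x,y=p[0].astype(int); s=im[y-70:y+50,x-80:x+80]; s=cv2.resize(s,(800,600),interpolation=cv2.INTER_CUBIC)
for q,col in zip(p,[(0,255,0),(255,0,255),(0,255,255)]): cv2.drawMarker(s,tuple(int(v) for v in (q-[x-80,y-70])*5),col,0,14)
cv2.imwrite("pics/v5.png",s)
w=cam("wrist")
E
```

```text
[[348.7 193.6]
 [348.8 187.6]
 [348.7 188.2]]
```

View pics/v5.png

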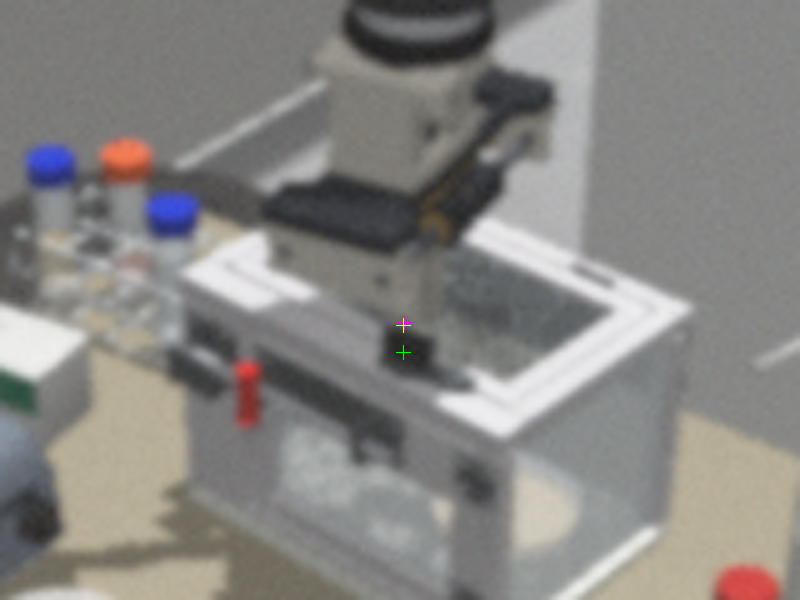

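The scene view shows the fingertips ending level with the top of the wing (crop 403,325). The green mark, the reported TCP, lies about 19 mm below them. So the real fingertips are about 19 mm above the reported TCP, and the jaws closed just above the wing. I'll open, go down in small steps and watch the force.

Emit:
carry_out(rows=[[1,0.5,3,0],[1,0.5,3,0],[1,0.5,3,0],[1,0.5,3,0],[1,0.5,3,0],[1,0.5,3,0],[1,0.5,-4,0],[1,0.5,-9,0],[1,0.5,-13,0],[1,0.5,-16,0],[1,0.5,-16,0]], hand=40)

```text
time: 3.63
tool_pos: [474.0, -328.1, 157.6]
tcp_rot: [2.549, 1.566, 2.708]
contact_force: [-0.9, -1.1, -0.2]
grip_width: 40.1
```

Emit:
carry_out(rows=[[0,0,0,0],[0,0,0,0],[0,0,0,0],[0,0,0,0],[0,0,0,0],[0,0,0,0],[0,0,0,0],[0,0,0,0]], hand=0)

```text
time: 4.3
tool_pos: [474.2, -328.1, 157.8]
tcp_rot: [2.562, 1.566, 2.721]
contact_force: [0.1, 0.1, 0.4]
grip_width: 8.9
```

Gripped, width 8.9 mm. Now the turn.

Emit:
carry_out(rows=[[0,0,0,6],[0,0,0,12],[0,0,0,18],[0,0,0,24],[0,0,0,30],[0,0,0,36],[0,0,0,42]])

```text
time: 4.88
tool_pos: [475.4, -327.5, 157.8]
tcp_rot: [2.532, 1.569, -2.854]
contact_force: [5.8, 2.0, -0.8]
grip_width: 8.1
```

Emit:
carry_out(rows=[[0,0,0,6],[0,0,0,12],[0,0,0,18],[0,0,0,24],[0,0,0,28],[0,0,0,28],[0,0,0,28]])

```text
time: 5.47
tool_pos: [475.9, -326.6, 157.8]
tcp_rot: [2.037, 1.57, -2.863]
contact_force: [3.6, 4.0, 0.7]
grip_width: 8.7
```

```bash
cat >> h.py <<'E'
def ang():
    o=get_obs(); M=R.from_euler("xyz",o["tcp_rot"]).as_matrix(); return np.degrees(np.arctan2(M[1,2],M[0,2])),o
E
python3 -c "
from h import *
a,o=ang();print(a,o['moment'],o['joint_positions'].round(2))"
```

```text
79.28831546146402 [ 0.85658873 -0.6858524   0.0312842 ] [-0.73  0.47  1.44 -0.    1.22 -2.12]
```

Emit:
carry_out(rows=[[0.5,0.5,0,5],[0.5,0.5,0,8],[0.5,0.5,0,8],[0.5,0.5,0,8]])

```text
time: 5.8
tool_pos: [476.0, -326.3, 157.8]
tcp_rot: [1.911, 1.569, -2.852]
contact_force: [-0.8, 1.6, 1.3]
grip_width: 9.0
```

```bash
python3 -c "
from h import *
a,o=ang();print(a,o['moment'],o['tool_pos'],o['contact_force'],o['grip_width'])"
```

```text
87.10090722154102 [0.18393934 0.03809083 0.03810506] [ 475.99086603 -326.27297045  157.75944012] [-0.8248109   1.55978609  1.34125576] 8.979170244679771
```

Emit:
carry_out(rows=[[0,0,0,0],[0,0,0,0],[0,0,0,0],[0,0,0,0],[0,0,10,0],[0,0,40,0],[0,0,75,0],[-25,36,80,0],[-49,72,80,0],[-49,72,80,0],[-49,72,80,0],[-49,72,80,0]], hand=40)

```text
time: 6.8
tool_pos: [427.5, -254.8, 238.9]
tcp_rot: [-2.989, 1.569, -1.468]
contact_force: [0.1, 0.5, 0.2]
grip_width: 39.9
```

```bash
python3 - <<'E'
from h import *
c,im=shot("wrist","w3"); a,o=ang(); print(a,o["tool_pos"]); print(red(im))
C=np.array([552.7,-287,0]);Rz=R.from_euler("z",-3.7,degrees=True).as_matrix()
for s,ce in red(im):
    if s[4]>80:
        top=(ce[0],s[1]+0.5); print(s,ce,"mid@147",onz(c,ce,149).round(1),"top",onz(c,top,164).round(1),"exp",(C+Rz@[-128,25,149]).round(1))
v=im[:,:,::-1].copy()
for q in [(-128,25,164),(-128,25,130),(-74+41,-45,171),(-74,-45,191),(-98,90,128),(-85,-120,165),(-85,120,165)]:
    p=proj(c,C+Rz@np.array(q,float))[0]; cv2.drawMarker(v,tuple(int(z) for z in p),(0,255,0),0,10)
cv2.imwrite("pics/v6.png",v)
E
```

```text
87.08724594205341 [ 427.80529687 -255.23290094  238.49339759]
[([258, 72, 11, 11, 87], [262.9, 77.1]), ([311, 177, 18, 26, 378], [319.5, 189.4]), ([57, 244, 42, 35, 1047], [77.2, 261.0]), ([561, 339, 6, 8, 20], [563.3, 341.8])]
[258, 72, 11, 11, 87] [262.9, 77.1] mid@147 [ 336.4 -292.8  149. ] top [ 333.8 -290.2  164. ] exp [ 426.6 -253.8  149. ]
[311, 177, 18, 26, 378] [319.5, 189.4] mid@147 [ 425.1 -255.4  149. ] top [ 411.3 -254.7  164. ] exp [ 426.6 -253.8  149. ]
[57, 244, 42, 35, 1047] [77.2, 261.0] mid@147 [ 479.4 -471.2  149. ] top [ 457.2 -455.1  164. ] exp [ 426.6 -253.8  149. ]
```

View pics/v6.png

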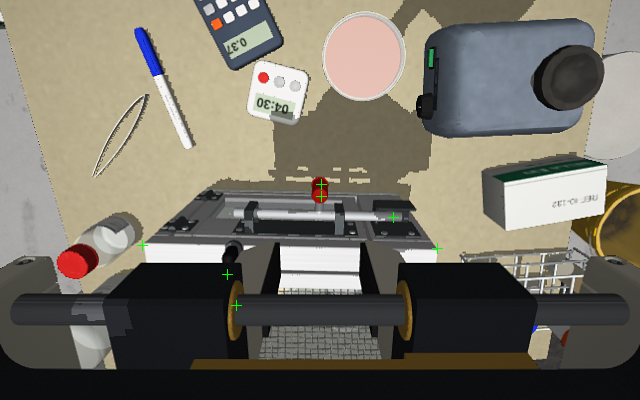

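The grip sits at (319,189), giving about (426.5,-255.2), within 2 mm of the prediction. The button's wing is now end-on at (232,255), square to the rim. I'll go down on the grip, allowing for the 19 mm offset.

Emit:
carry_out(rows=[[-1,0,-35,0],[-1,0,-65,0],[-1,0,-90,0],[-1,0,-108,0],[-1,0,-117,0],[-1,0,-121,0],[-1,0,-121,0]])

```text
time: 7.43
tool_pos: [427.1, -255.8, 117.0]
tcp_rot: [2.676, 1.569, -2.088]
contact_force: [-0.5, 0.4, -0.2]
grip_width: 40.2
```

Emit:
carry_out(rows=[[0,0,0,0],[0,0,0,0],[0,0,0,0],[0,0,0,0],[0,0,0,0],[0,0,0,0],[0,0,0,0],[0,0,0,0]], hand=0)

```text
time: 8.1
tool_pos: [427.4, -255.9, 117.5]
tcp_rot: [-3.046, 1.569, -1.527]
contact_force: [0.1, 0.6, 5.8]
grip_width: 12.0
```

Emit:
carry_out(rows=[[0,0,3,0],[0,0,6,0],[0,0,9,0],[0,0,9.5,0],[0,0,9.5,0]])

```text
time: 8.52
tool_pos: [427.3, -255.9, 127.1]
tcp_rot: [-3.076, 1.569, -1.557]
contact_force: [-0.9, -1.1, -1.6]
grip_width: 12.3
```

Emit:
carry_out(rows=[[-0.3,-5,0,0],[-0.6,-10,0,0],[-1,-15,0,0],[-1.3,-20,0,0],[-1.6,-25,0,0],[-1.9,-30,0,0],[-1.9,-30,0,0]])

```text
time: 9.1
tool_pos: [425.2, -287.2, 127.0]
tcp_rot: [3.112, 1.568, -1.653]
contact_force: [-0.9, -0.8, -1.4]
grip_width: 12.0
```

Emit:
carry_out(rows=[[-0.2,-3,0,0],[-0.4,-6,0,0],[-0.5,-8,0,0],[-0.6,-9,0,0],[-0.6,-9,0,0]])

```text
time: 9.52
tool_pos: [423.0, -293.0, 125.8]
tcp_rot: [0.842, 1.565, 2.361]
contact_force: [-3.2, 9.4, -2.0]
grip_width: 12.2
```

The bolt reached its stop (9 N, about 37 mm drawn from the start). Now I'll swing the gate open on the arc about its hinge.

Emit:
carry_out(rows=[[-2,0,0,1],[-4.5,-1,0,3],[-9,-3.3,0,5.7],[-13.5,-5.5,0,8.5],[-18,-8.2,0,11.5],[-18,-8.2,0,11.5]])

```text
time: 10.02
tool_pos: [404.9, -301.7, 126.0]
tcp_rot: [0.873, 1.565, 2.595]
contact_force: [1.2, 1.3, -1.5]
grip_width: 12.1
```

```bash
python3 - <<'E'
from h import *
a,o=ang(); print(a,o["tool_pos"],o["contact_force"],o["moment"],o["grip_width"])
d=o["tool_pos"][:2]-np.array([460.1,-387.2]); print(np.linalg.norm(d), np.radians(np.degrees(np.arctan2(d[1],d[0]))) - np.arctan2(91,-42)-np.radians(-3.7))
E
```

```text
98.6415438313761 [ 404.86236671 -301.71977156  126.00000852] [ 1.19525255  1.27026496 -1.47154296] [ 0.31899426 -0.44155154  0.06860707] 12.075133120968683
101.77458221580378 0.20587118952450514
```

Emit:
carry_out(rows=[[-3.7,-2.4,0,2.5],[-7.5,-5.2,0,5],[-7.5,-5.2,0,5],[-7.5,-5.2,0,5]])

```text
time: 10.35
tool_pos: [397.6, -306.7, 126.0]
tcp_rot: [0.797, 1.566, 2.603]
contact_force: [0.5, 1.3, -2.0]
grip_width: 11.9
```

```bash
python3 - <<'E'
from h import *
a,o=ang(); print(a,o["tool_pos"],o["contact_force"],o["grip_width"])
d=o["tool_pos"][:2]-np.array([460.1,-387.2]); th=np.arctan2(d[1],d[0]) - np.arctan2(91,-42)-np.radians(-3.7); print(np.linalg.norm(d),th)
C=np.array([552.7,-287,0]);Rz=R.from_euler("z",-3.7,degrees=True).as_matrix(); Rt=R.from_euler("z",th).as_matrix()
h=np.array([-86,-106,0.]); E=lambda q:C+Rz@(h+Rt@(np.array(q,float)-h))
F=lambda q:C+Rz@np.array(q,float)
ims=[]
for n,w in(("scene",(330,190)),("top",(300,200))):
    c,im=shot(n,n+"3"); im=im[:,:,::-1].copy(); x,y=w; s=cv2.resize(im[y-56:y+56,x-40:x+40],(400,560),interpolation=cv2.INTER_CUBIC)
    for q,col in((E((-85,65,146)),(0,255,0)),(E((-85,65,24)),(0,255,0)),(F((-85,65,146)),(255,0,255)),(F((-33,-45,171.5)),(0,255,255)),(F((-74,-45,191)),(0,255,255))):
        p=(proj(c,q)[0]-[x-40,y-56])*5; cv2.drawMarker(s,tuple(int(v) for v in p),col,0,12)
    ims.append(s)
cv2.imwrite("pics/v7.png",np.hstack(ims))
E
```

```text
103.49848725656614 [ 397.56050049 -306.74901445  126.04193173] [ 0.47866937  1.28977444 -2.04339749] 11.934322147292685
101.89970595969578 0.2929531556580005
```

View pics/v7.png

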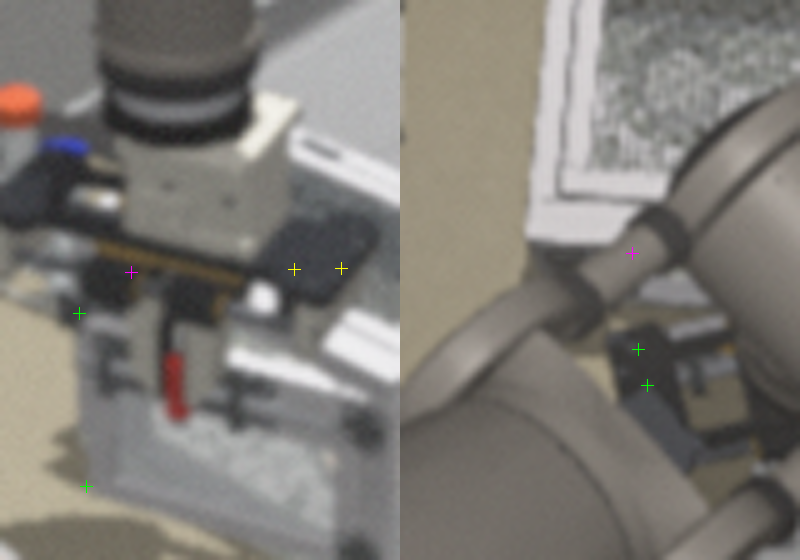

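The gate stands ajar, with its free edge at the predicted marks (crop (79,313)–(86,486)), so the angle is about 0.29 rad. One wrist look to confirm the button.

```bash
python3 - <<'E'
from h import *
c,im=shot("wrist","w4"); im=im[:,:,::-1].copy()
C=np.array([552.7,-287,0]);Rz=R.from_euler("z",-3.7,degrees=True).as_matrix()
for q in [(-33,-45,171.5),(-89,-45,191),(-59,-45,191),(-91,-45,171.5)]:
    p=proj(c,C+Rz@np.array(q,float))[0]; print(p.round()); 
    cv2.drawMarker(im,tuple(int(z) for z in p),(0,255,0),0,8)
cv2.imwrite("pics/v8.png",im)
w=cv2.imread("pics/w3.png"); a=cv2.cvtColor(w,cv2.COLOR_BGR2GRAY)
E
```

```text
[229. 458.]
[246. 416.]
[232. 462.]
[255. 378.]
```

View pics/v8.png

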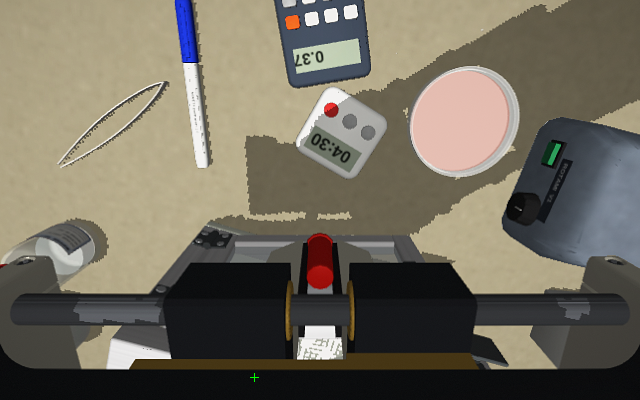

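```bash
python3 - <<'E'
from h import *
i=camera_info("wrist"); a=np.radians(87.09); z=np.array([np.cos(a),np.sin(a),0]); x=np.array([0,0,-1.]); M=np.c_[x,np.cross(z,x),z]
T=np.eye(4); T[:3,:3]=M; T[:3,3]=[427.8,-255.2,238.5]; T=T@np.array(i["mount"]); c=(np.array(i["camera_matrix"],float),np.array(i["dist"],float),T)
C=np.array([552.7,-287,0]);Rz=R.from_euler("z",-3.7,degrees=True).as_matrix()
for th in(1.4,1.57):
    d=np.array([np.sin(th),-np.cos(th),0]); P=[C+Rz@(np.array([-74,-45,0])+d*s+[0,0,h]) for s,h in((-17,169),(-15,175),(-15,191),(-5,191))]; print(th,proj(c,P).round(1).tolist())
g=cv2.imread("pics/w3.png",0)
for r in range(236,272,4):
    xs=215+np.where(g[r,215:243]<60)[0]; print(r,(xs.min(),xs.max(),xs.mean().round(1)) if len(xs) else None)
print(ang()[1]["time"],get_obs()["contact_force"],get_obs()["tool_pos"])
E
```

```text
1.4 [[237.0, 242.3], [235.0, 247.9], [230.0, 257.5], [228.6, 269.4]]
1.57 [[233.4, 242.0], [231.7, 247.6], [226.5, 257.2], [227.4, 269.3]]
236 None
240 (np.int64(231), np.int64(236), np.float64(233.5))
244 (np.int64(226), np.int64(241), np.float64(235.5))
248 (np.int64(226), np.int64(242), np.float64(234.0))
252 (np.int64(225), np.int64(239), np.float64(232.0))
256 (np.int64(223), np.int64(237), np.float64(230.0))
260 (np.int64(223), np.int64(235), np.float64(229.0))
264 (np.int64(215), np.int64(241), np.float64(228.0))
268 (np.int64(215), np.int64(241), np.float64(228.0))
10.5 [ 0.93369978  2.5805111  -0.72819844] [ 397.62779376 -306.69517236  125.99680184]
```

```bash
python3 -c "
from plant import *
print(close_job())"
```

```text
the job is handed in; nothing more can be done
None
```

I secured the lid, drew the bolt, opened the gate about 5 cm, and handed the job in at about 10.5 s with the fingers still on the red grip.

- **Turnbutton:** I turned it until the jaws stood at 87.1°. With the cage yawed -3.7° to -4.1°, that puts the button at about 1.58 rad.
- **Bolt:** I lifted it 9.5 mm and drew it about 37 mm, until it met its end stop at 9 N.
- **Gate:** I swung it on its hinge arc to about 0.29 rad. The scene view showed its free edge where I predicted it for that angle.
- **Final grip:** The fingers read 12 mm on the 13 mm grip rod. The force on the tool was under 3 N, and I saw nothing else on the bench moved.

**What disagreed:**
- **Fingertips:** They sit about 19 mm above the reported TCP. The first closing went just above the wing and held nothing. I found this in the scene view, corrected for it and gripped again.
- **Button angle:** My rough pixel check of the button, on the picture taken just after I let it go, suggested about 1.5 rad. That check is only good to about 0.1 rad, so I trusted the jaw angle. The arm hid the button in the last pictures, so I did not see it at the end.

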